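# Load the stringing rack in pattern order

## Robot

A 6-joint arm with a two-finger parallel gripper is mounted at the origin on the work surface. World frame = base frame: x ahead of the robot, y to its left, z up, the work surface at z = 0. Lengths are in m, angles in rad, forces in N, time in s.
With the tool pointing down it reaches from about 0.325 to 0.9 m from the base axis. Payload 6.1 kg.
Tool frame: the origin (TCP) lies on the mounting face of the last link; the fingertips stand 182 mm ahead of it and the grasp point (between the pads) lies 164 mm ahead of it (bot.tip_reach is the distance from the TCP to the fingertips, in m); z points along the fingers, y is the direction in which the jaws open and shut (so a half turn about z gives the same grasp; the last joint's range is limited). The gripper opens to 87 mm and grips with 3 to 60 N. Pads are 19 mm wide; open, the fingers measure 117 mm over their backs; the gripper's body (75 mm by 190 mm) begins 51 mm behind the grasp point.
Start: joints at [-1.455, 0.22, 1.526, -0, 1.395, -0.126], TCP at [0.15, -0.607, 0.405] pointing down, gripper open.
Joint ranges: [-2.98, 2.98], [-0.91, 2.08], [0.09, 2.57], [-1.24, 4.39], [0.2, 2.65], [-2.68, 2.68]. Speed limits (rad/s): [2.57, 2.57, 3.01, 3.14, 3.14, 3.14].

## Interface

Orientations are given as a unit quaternion [w, x, y, z].
In Python, from cell import bot gives the robot as it stands. The module is installed in compiled form; this text tells all that it offers.
- The arm moves only by the shell command python3 -m inch 'ROWS'. ROWS is JSON, one flat list of numbers, 5 for each row, row after row: the finger opening in m, from 0 to 0.087, then the shift along the tool's x, y, z in m, then the turn about the tool's z in rad. In form: [jaw, dx, dy, dz, turn, jaw, dx, dy, dz, turn, ...]. A call has exactly 10 rows; each row shifts and turns the commanded pose from where the row before left it, along the tool's axes as they then stand; what a row does not reach is not made up. A row lasts 1/10 s, in which the tool goes at most 50 mm and 8.59 degrees, less where a joint would pass 70% of its speed; a pose out of reach is approached as far as the arm can. A call is refused whole if a number of a shift passes 0.05 or a number of a turn 0.15, either way. A call with a gripper value outside its range is refused whole. The fingers move at their own pace and stop on an object; the grip force is fixed at half the most. Time passes only in rows, so rows that do not move let the fingers close, or fill a call up. It gives the time, the measured TCP pose, the force and the opening at its end, in the units of the state.
- bot.get_state(): the state, without advancing time (a new reading comes with each control period).
- bot.read_camera(name): name is "scene" or "side" or "wrist"; returns a dict with "pixels" (400x640x3 uint8, red, green, blue), "range_z" (400x640 float32, m along the optical axis (not along the pixel's ray), 0 where there is no reading), "vfov" (degrees; the focal length in pixels is half the picture's height over the tangent of half this angle, whatever the lens; pixels are square), "cx", "cy" (the principal point, pixels), "xyz" and "rotation" of the camera in the world. Camera axes: x right, y down, z forward; pixel columns grow to the right and rows downward; lengths in m; the calibration is good to about 2 mm. A picture is of the moment at which its call begins.
- bot.sign_off(): hands the job in, once; it reports no verdict.
The state is a dict: "time_s": time; "joint_positions": joint angles; "qd": joint speeds; "effort": joint torques, N m; "eef_pos": TCP position; "tool_rot": TCP orientation; "ft_force": force on the tool from outside, world axes, zero at the start; "ft_torque": the same for the moment, N m; "gripper_width": opening from 0.0 (shut) to 1.0 (fully open).
Only numpy, scipy, OpenCV 4.12 (cv2) and the standard library are available. Lean on these libraries where they do the work, as an engineer would, in place of code of your own. Each camera call takes 0.05 s, during which the arm holds its last target. There are 200 camera calls.

## Task

Move the row of four bead jars from the plywood storage rack to the dark stringing rack, so that they stand there in the same order as the row of sample beads on its ledge: each jar in the compartment behind the sample bead of its colour. Keep the jars upright, set each down gently on the floor of its compartment and let go. Leave the dish and the pliers where they are.

Things in the scene. Friction and masses are not known exactly. Their poses are not given: they have to be found in the camera images.
- jar_red: Bead jar, red screw lid, red beads inside: closed clear cylinder 41 mm wide, 80 tall (lid: top 16), 0.12 kg. Origin: centre of its underside; z up, any yaw. Starts in one of 4 compartments of the plywood storage rack (74 x 282 mm, 32 high; compartments 60 mm square inside, one row at 66 mm pitch, floor 8 mm above the bench): its top 56 mm stand clear.
- jar_blue: Bead jar, blue screw lid, blue beads inside: closed clear cylinder 41 mm wide, 80 tall (lid: top 16), 0.12 kg. Origin: centre of its underside; z up, any yaw. Starts in one of 4 compartments of the plywood storage rack (74 x 282 mm, 32 high; compartments 60 mm square inside, one row at 66 mm pitch, floor 8 mm above the bench): its top 56 mm stand clear.
- jar_green: Bead jar, green screw lid, green beads inside: closed clear cylinder 41 mm wide, 80 tall (lid: top 16), 0.12 kg. Origin: centre of its underside; z up, any yaw. Starts in one of 4 compartments of the plywood storage rack (74 x 282 mm, 32 high; compartments 60 mm square inside, one row at 66 mm pitch, floor 8 mm above the bench): its top 56 mm stand clear.
- jar_yellow: Bead jar, yellow screw lid, yellow beads inside: closed clear cylinder 41 mm wide, 80 tall (lid: top 16), 0.12 kg. Origin: centre of its underside; z up, any yaw. Starts in one of 4 compartments of the plywood storage rack (74 x 282 mm, 32 high; compartments 60 mm square inside, one row at 66 mm pitch, floor 8 mm above the bench): its top 56 mm stand clear.
- place_red: Red place in the dark fixed stringing rack: open compartment 60 mm square inside, red lining, red sample bead on its ledge. Origin: centre of its underside, 8 mm above the bench; inner floor at z 4 mm, rim 28 mm. x leads away from the ledge (x -33 to -59, 24 high; bead at x -46, 18 wide, top at z 36), y along the row, z up. 4 places at 66 mm pitch; rack's ends 30 mm over the origin.
- place_blue: Blue place in the dark fixed stringing rack: open compartment 60 mm square inside, blue lining, blue sample bead on its ledge. Origin: centre of its underside, 8 mm above the bench; inner floor at z 4 mm, rim 28 mm. x leads away from the ledge (x -33 to -59, 24 high; bead at x -46, 18 wide, top at z 36), y along the row, z up. 4 places at 66 mm pitch; rack's ends 30 mm over the origin.
- place_green: Green place in the dark fixed stringing rack: open compartment 60 mm square inside, green lining, green sample bead on its ledge. Origin: centre of its underside, 8 mm above the bench; inner floor at z 4 mm, rim 28 mm. x leads away from the ledge (x -33 to -59, 24 high; bead at x -46, 18 wide, top at z 36), y along the row, z up. 4 places at 66 mm pitch; rack's ends 30 mm over the origin.
- place_yellow: Yellow place in the dark fixed stringing rack: open compartment 60 mm square inside, yellow lining, yellow sample bead on its ledge. Origin: centre of its underside, 8 mm above the bench; inner floor at z 4 mm, rim 28 mm. x leads away from the ledge (x -33 to -59, 24 high; bead at x -46, 18 wide, top at z 36), y along the row, z up. 4 places at 66 mm pitch; rack's ends 30 mm over the origin.
- bead_dish: White ceramic dish with silver beads fixed in it, 94 mm across the rim, 26 mm high, loose on the bench beyond the racks: a bystander. Origin at the centre of its underside.
- pliers: Small pliers with red grips lying on the bench beyond the racks, about 136 x 60 mm, 12 mm high, loose: a bystander. Origin on the bench in the middle of their length, x towards the jaws.
Mind the look-alikes: they are no part of the job. There is more than one size of the jar_yellow; the job needs the largest.

How it is judged:
At the end, for the whole second after the job is handed in: Each of the four jars stands released and at rest on the floor of the compartment of its own colour in the stringing rack: within 16 mm of the compartment's centre (the walls ensure it), 0 to 8 mm above the compartment's origin, upright within 0.1 rad; dish and pliers within 30 mm of where they lay (horizontal distance between jar_red and place_red below 0.016 m and z of jar_red in the frame of place_red between 0 and 0.008 m and angle between each of jar_red, jar_blue, jar_green, jar_yellow's own z axis and vertical below 0.1 rad and linear speed of each of jar_red, jar_blue, jar_green, jar_yellow below 0.02 m/s and angular speed of each of jar_red, jar_blue, jar_green, jar_yellow below 0.2 rad/s and horizontal distance between jar_blue and place_blue below 0.016 m and z of jar_blue in the frame of place_blue between 0 and 0.008 m and horizontal distance between jar_green and place_green below 0.016 m and z of jar_green in the frame of place_green between 0 and 0.008 m and horizontal distance between jar_yellow and place_yellow below 0.016 m and z of jar_yellow in the frame of place_yellow between 0 and 0.008 m and distance of each of bead_dish, pliers from where it was at the start of the episode below 0.03 m); the robot touches nothing.
It fails at once if a jar is tipped by more than 35 degrees (angle between any of jar_red, jar_blue, jar_green, jar_yellow's own z axis and vertical above 0.61 rad).
It fails at once if a jar is let go more than 20 mm above the floor of its place ((contact force between jar_red and the fingers below 0.05 N and horizontal distance between jar_red and place_red below 0.035 m and z of jar_red in the frame of place_red above 0.024 m) or (contact force between jar_blue and the fingers below 0.05 N and horizontal distance between jar_blue and place_blue below 0.035 m and z of jar_blue in the frame of place_blue above 0.024 m) or (contact force between jar_green and the fingers below 0.05 N and horizontal distance between jar_green and place_green below 0.035 m and z of jar_green in the frame of place_green above 0.024 m) or (contact force between jar_yellow and the fingers below 0.05 N and horizontal distance between jar_yellow and place_yellow below 0.035 m and z of jar_yellow in the frame of place_yellow above 0.024 m)).
It fails at once if a jar is rammed into its place (more than 60 N) (contact force between jar_red and place_red above 60 N or contact force between jar_blue and place_blue above 60 N or contact force between jar_green and place_green above 60 N or contact force between jar_yellow and place_yellow above 60 N).
It fails at once if the dish or the pliers are pushed 30 mm or more from where they lay (distance of any of bead_dish, pliers from where it was at the start of the episode above 0.03 m).
It also fails if it takes over 109 s, if anything falls off the work surface, if the arm or the gripper's body presses on something with over 40 N, if the wrist force passes 120 N, or if a joint passes its speed limit or range.

## Working session

There is one attempt and no reset: what is moved stays moved. The work goes in short steps, Python scripts to look and compute and a shell command to move; the robot and the scene stay as the last step left them, time stands still between calls to the robot, and variables do not carry over. Pictures are saved under pics/ and viewed, about 12 in all and at most 16, crops included, and the job is handed in when it is done.

```bash
mkdir -p pics
cat > h.py <<'E'
from cell import bot
import numpy as np, cv2
def cam(n):
    c=bot.read_camera(n); c['f']=200/np.tan(np.radians(c['vfov'])/2)
    R=np.array(c['rotation']); 
    if R.size==4:
        from scipy.spatial.transform import Rotation as Q
        R=Q.from_quat(np.roll(R,-1)).as_matrix()
    c['R']=R.reshape(3,3); c['xyz']=np.array(c['xyz']); return c
def ray(c,u,v,z):
    d=c['R']@np.array([(u-c['cx'])/c['f'],(v-c['cy'])/c['f'],1]); return c['xyz']+d*(z-c['xyz'][2])/d[2]
def pts(c):
    v,u=np.mgrid[:400,:640]; Z=c['range_z']
    P=np.stack([(u-c['cx'])/c['f']*Z,(v-c['cy'])/c['f']*Z,Z],-1)@c['R'].T+c['xyz']; P[Z==0]=np.nan; return P
def save(c,n): cv2.imwrite(f'pics/{n}.png',c['pixels'][:,:,::-1])
E
python3 - <<'E'
from h import *
for n in ['scene','side','wrist']:
    c=cam(n); save(c,n+'0'); print(n,c['xyz'],c['vfov'],c['R'].round(2).tolist())
print(bot.get_state())
E
```

```text
scene [0.97019742 0.62760434 0.57396754] 51.06032827166365 [[-0.89, 0.28, -0.37], [0.46, 0.53, -0.71], [-0.01, -0.8, -0.6]]
side [0.59383604 0.79430621 0.6011611 ] 53.361565789087166 [[-1.0, -0.04, 0.03], [-0.05, 0.57, -0.82], [0.01, -0.82, -0.57]]
wrist [ 0.21712601 -0.58976169  0.38370363] 61.629052943632345 [[0.24, -0.94, -0.24], [-0.97, -0.23, -0.06], [-0.0, 0.25, -0.97]]
{'time_s': 0.15, 'joint_positions': array([-1.45508330e+00,  2.21050666e-01,  1.52735470e+00,  1.41366009e-05,
        1.39468285e+00, -1.26104810e-01]), 'qd': array([ 0.00082557, -0.00254115, -0.00431242, -0.00068441,  0.00017387,
       -0.00132673]), 'effort': array([ 1.09378827e-03, -4.95192111e+01, -3.87881577e+01,  6.99757878e-02,
        5.31115313e-02, -8.23173286e-05]), 'eef_pos': array([ 0.14963923, -0.60661154,  0.40388143]), 'tool_rot': array([-7.47735608e-04,  9.92699290e-01,  1.20613270e-01,  1.08433233e-05]), 'ft_force': array([-0.10058738,  0.53801663,  0.46390572]), 'ft_torque': array([0.02044491, 0.02309195, 0.03948674]), 'gripper_width': 0.9975693658869873}
```

View pics/scene0.png

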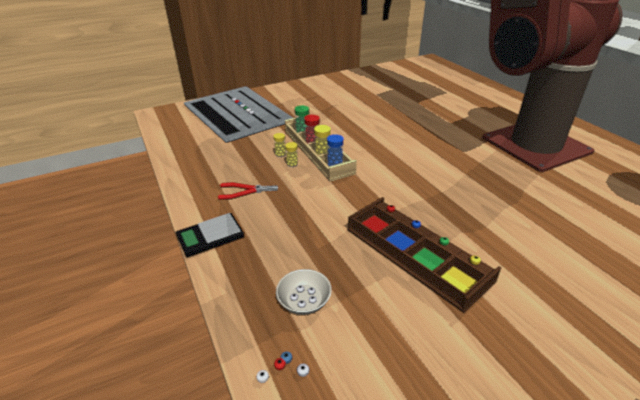

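View pics/side0.png

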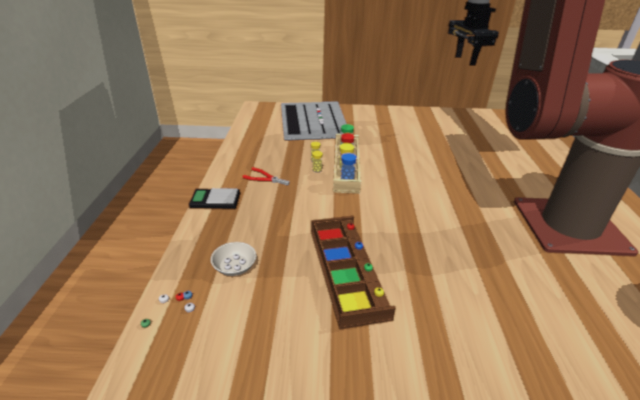

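The scene camera shows the storage rack holding green (302,115), red (313,125), yellow (322,137) and blue (335,147). The stringing rack linings are red (376,224), blue (401,240), green (428,258) and yellow (459,279), with beads along the ledge on the robot side.

Things that could be taken for jar_yellow are the rack jar (322,137) and two smaller loose jars at (280,143) and (291,153). The rack jar is the tallest, so I choose that one and will check it by measured height and a crop.

```bash
cat > m.py <<'E'
from h import *
H={'red':[(0,6),(174,180)],'yellow':[(22,33)],'green':[(50,85)],'blue':[(105,125)]}
def comps(c,amin=15):
    hsv=cv2.cvtColor(c['pixels'],cv2.COLOR_RGB2HSV); P=pts(c)
    for k,rs in H.items():
        m=sum(((hsv[...,0]>=a)&(hsv[...,0]<=b)) for a,b in rs)>0
        m=(m&(hsv[...,1]>150)&(hsv[...,2]>50)).astype(np.uint8)
        n,L,S,C=cv2.connectedComponentsWithStats(m)
        for i in range(1,n):
            if S[i,4]<amin: continue
            p=P[L==i]; p=p[~np.isnan(p[:,0])]
            if len(p)==0 or p[:,2].max()>.3: continue
            zt=np.percentile(p[:,2],97); t=p[p[:,2]>zt-.006]
            print(k,C[i].round(0),S[i,4],'med',np.median(p,0).round(3),'ztop',zt.round(3),'topmid',((t.max(0)+t.min(0))/2).round(3),'ext',(t.max(0)-t.min(0)).round(3)[:2])
E
python3 - <<'E'
from m import *
for n in ['scene','side']:
    c=cam(n); print(n); comps(c)
    if n=='scene':
        cv2.imwrite('pics/crop1.png',cv2.resize(c['pixels'][90:190,250:370,::-1],None,fx=5,fy=5,interpolation=2))
E
```

```text
scene
red [312. 120.] 142 med [ 0.548 -0.265  0.086] ztop 0.088 topmid [ 0.545 -0.273  0.086] ext [0.036 0.041]
red [237. 190.] 311 med [ 0.791 -0.156  0.009] ztop 0.012 topmid [ 0.796 -0.174  0.009] ext [0.086 0.065]
red [390. 209.] 46 med [0.543 0.091 0.04 ] ztop 0.044 topmid [0.542 0.089 0.041] ext [0.013 0.013]
red [375. 224.] 280 med [0.578 0.09  0.011] ztop 0.035 topmid [0.595 0.116 0.035] ext [0.043 0.038]
red [279. 364.] 103 med [0.873 0.288 0.01 ] ztop 0.013 topmid [0.872 0.287 0.01 ] ext [0.015 0.017]
yellow [322. 131.] 171 med [ 0.551 -0.2    0.086] ztop 0.088 topmid [ 0.548 -0.206  0.086] ext [0.038 0.043]
yellow [279. 137.] 82 med [ 0.639 -0.27   0.056] ztop 0.059 topmid [ 0.638 -0.276  0.056] ext [0.028 0.03 ]
yellow [291. 146.] 94 med [ 0.631 -0.211  0.057] ztop 0.058 topmid [ 0.63  -0.216  0.056] ext [0.028 0.031]
yellow [475. 260.] 74 med [0.496 0.282 0.04 ] ztop 0.044 topmid [0.495 0.28  0.041] ext [0.014 0.014]
yellow [459. 279.] 510 med [0.529 0.285 0.011] ztop 0.034 topmid [0.558 0.303 0.034] ext [0.023 0.044]
green [301. 111.] 93 med [ 0.548 -0.329  0.086] ztop 
[... 1419 characters left out ...]
23 med [0.536 0.282 0.011] ztop 0.035 topmid [0.538 0.309 0.034] ext [0.058 0.035]
green [347. 128.] 60 med [ 0.543 -0.329  0.085] ztop 0.087 topmid [ 0.543 -0.334  0.084] ext [0.031 0.034]
green [368. 267.] 27 med [0.508 0.22  0.041] ztop 0.043 topmid [0.508 0.219 0.041] ext [0.012 0.008]
green [345. 276.] 257 med [0.552 0.216 0.011] ztop 0.012 topmid [0.552 0.215 0.011] ext [0.049 0.042]
blue [348. 159.] 121 med [ 0.543 -0.138  0.085] ztop 0.087 topmid [ 0.542 -0.148  0.085] ext [0.035 0.037]
blue [358. 245.] 32 med [0.524 0.156 0.041] ztop 0.043 topmid [0.524 0.154 0.04 ] ext [0.011 0.012]
blue [337. 253.] 226 med [0.569 0.151 0.011] ztop 0.012 topmid [0.569 0.152 0.01 ] ext [0.052 0.039]
```

View pics/crop1.png

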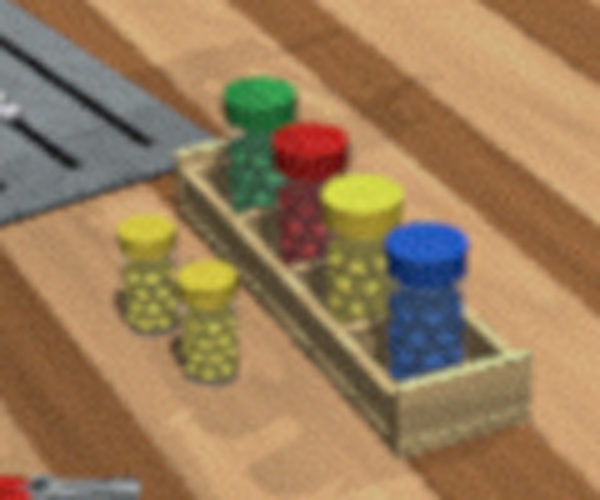

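All four lids have z_top 0.088 as expected. The rack's yellow jar is 80 mm tall and about 41 mm wide, while the loose ones are about 58 mm tall and 30 mm wide, so the rack jar is the right one. Bead spacing is 65.7 mm, which matches the pitch.

Row yaw is about 0.245 rad, nearly the tool's current yaw. I'll turn the tool by −90°, so the jaws open across the rows, and keep that orientation throughout.

```bash
python3 -m inch '[0.087,0,0,0,-0.149, 0.087,0,0,0,-0.149, 0.087,0,0,0,-0.149, 0.087,0,0,0,-0.149, 0.087,0,0,0,-0.149, 0.087,0,0,0,-0.149, 0.087,0,0,0,-0.149, 0.087,0,0,0,-0.149, 0.087,0,0,0,-0.149, 0.087,0,0,0,-0.149]'
python3 -m inch '[0.07,0,0,0,-0.081, 0.07,0.025,0.035,0,0, 0.07,0.025,0.035,0,0, 0.07,0.025,0.035,0,0, 0.07,0.025,0.035,0,0, 0.07,0.025,0.035,0,0, 0.07,0.025,0.035,0,0, 0.07,0.025,0.035,0,0, 0.07,0.025,0.035,0,0, 0.07,0.025,0.035,0,0]'
cat > go.py <<'E'
# usage: go.py x y z -> tool-axis shifts to TCP target
import sys; from h import *
from scipy.spatial.transform import Rotation as Q
s=bot.get_state(); R=Q.from_quat(np.roll(s['tool_rot'],-1)).as_matrix()
print('t',round(s['time_s'],2),'pos',s['eef_pos'].round(4),'yaw',np.arctan2(R[1,0],R[0,0]).round(4),'tilt',R[2,2].round(5),'w',round(s['gripper_width']*.087,4),'F',s['ft_force'].round(1),'shift',(R.T@(np.array([float(a) for a in sys.argv[1:4]])-s['eef_pos'])).round(4))
E
python3 go.py 0.544 -0.148 0.35
```

```text
time_s: 1.25
eef_pos: [0.1497, -0.6067, 0.4045]
tool_rot: [-0.0, 0.646, 0.764, 0.0]
ft_force: [-0.3, -0.5, 0.5]
gripper_width: 1.003
time_s: 2.25
eef_pos: [0.4024, -0.3113, 0.4049]
tool_rot: [0.0, 0.617, 0.787, -0.0]
ft_force: [0.1, -0.7, 0.6]
gripper_width: 0.809
t 2.25 pos [ 0.4024 -0.3113  0.4049] yaw 1.8126 tilt -1.0 w 0.0703 F [ 0.1 -0.7  0.6] shift [0.1247 0.1766 0.0549]
```

```bash
python3 -m inch '[0.07,0.025,0.035,0.01,0, 0.07,0.025,0.035,0.01,0, 0.07,0.025,0.035,0.01,0, 0.07,0.025,0.035,0.01,0, 0.07,0.015,0.025,0.015,0, 0.07,0.01,0.012,0,0, 0.07,0,0,0,0, 0.07,0,0,0,0, 0.07,0,0,0,0, 0.07,0,0,0,0]'
python3 go.py 0.544 -0.148 0.229
python3 - <<'E'
from m import *
c=cam('wrist'); save(c,'w1'); comps(c,40)
E
```

```text
time_s: 3.25
eef_pos: [0.543, -0.1503, 0.3505]
tool_rot: [0.001, 0.617, 0.787, 0.0]
ft_force: [0.3, -1.1, -0.3]
gripper_width: 0.807
t 3.25 pos [ 0.543  -0.1503  0.3505] yaw 1.811 tilt -1.0 w 0.0702 F [ 0.3 -1.1 -0.3] shift [0.0021 0.0015 0.1215]
red [307. 316.] 77 med [ 0.556 -0.259  0.058] ztop 0.069 topmid [ 0.553 -0.258  0.067] ext [0.008 0.004]
yellow [312. 250.] 700 med [ 0.544 -0.19   0.066] ztop 0.25 topmid [ 0.533 -0.119  0.251] ext [0.009 0.003]
yellow [311. 297.] 344 med [ 0.552 -0.223  0.088] ztop 0.089 topmid [ 0.551 -0.222  0.088] ext [0.032 0.014]
yellow [394. 300.] 330 med [ 0.628 -0.224  0.058] ztop 0.193 topmid [ 0.58  -0.15   0.199] ext [0.002 0.002]
yellow [380. 315.] 169 med [ 0.633 -0.264  0.019] ztop 0.264 topmid [ 0.552 -0.124  0.264] ext [0.001 0.001]
blue [322. 206.] 2492 med [ 0.543 -0.147  0.088] ztop 0.089 topmid [ 0.543 -0.15   0.087] ext [0.04 0.04]
```

View pics/w1.png

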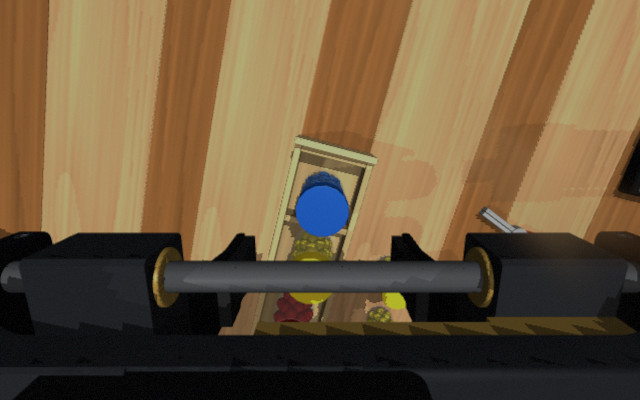

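The wrist view shows the blue lid centred at (322,212), between the open fingers. It measures (0.543, −0.15, 0.088), directly under the tool, so I descend and grip.

```bash
python3 -m inch '[0.07,0,0,0.025,0, 0.07,0,0,0.025,0, 0.07,0,0,0.025,0, 0.07,0,0,0.02,0, 0.07,0,0,0.015,0, 0.07,0,0,0.011,0, 0.07,0,0,0,0, 0.03,0,0,0,0, 0.03,0,0,0,0, 0.03,0,0,0,0]'
python3 -m inch '[0.03,0,0,0,0, 0.03,0,0,0,0, 0.03,0,0,-0.01,0, 0.03,0,0,-0.015,0, 0.03,0,0,-0.02,0, 0.03,0,0,-0.02,0, 0.03,0,0,-0.02,0, 0.03,0,0,-0.02,0, 0.03,0,0,-0.016,0, 0.03,0,0,0,0]'
python3 go.py 0.570 0.1645 0.35
```

```text
time_s: 4.3
eef_pos: [0.544, -0.1493, 0.2299]
tool_rot: [0.001, 0.617, 0.787, 0.0]
ft_force: [-0.2, -0.5, 0.0]
gripper_width: 0.615
time_s: 5.3
eef_pos: [0.5444, -0.1495, 0.3536]
tool_rot: [0.003, 0.617, 0.787, 0.001]
ft_force: [0.4, -0.8, -0.8]
gripper_width: 0.461
t 5.3 pos [ 0.5444 -0.1495  0.3536] yaw 1.8128 tilt -0.99998 w 0.0401 F [ 0.4 -0.8 -0.8] shift [0.2987 0.1001 0.0029]
```

```bash
python3 -m inch '[0.03,0.02,0.005,0,0, 0.03,0.035,0.012,0,0, 0.03,0.04,0.014,0,0, 0.03,0.04,0.014,0,0, 0.03,0.04,0.014,0,0, 0.03,0.04,0.014,0,0, 0.03,0.04,0.012,0,0, 0.03,0.025,0.01,0,0, 0.03,0.015,0.004,0,0, 0.03,0.004,0.001,0,0]'
python3 go.py 0.570 0.1645 0.235
python3 - <<'E'
from m import *
c=cam('wrist'); save(c,'w2'); comps(c,40)
E
```

```text
time_s: 6.3
eef_pos: [0.5685, 0.1664, 0.3489]
tool_rot: [-0.0, 0.616, 0.788, -0.0]
ft_force: [0.3, -0.8, -2.0]
gripper_width: 0.464
t 6.3 pos [0.5685 0.1664 0.3489] yaw 1.8147 tilt -1.0 w 0.0404 F [ 0.3 -0.8 -2. ] shift [-0.0022  0.0012  0.1139]
yellow [322.  46.] 4613 med [0.537 0.291 0.012] ztop 0.014 topmid [0.538 0.29  0.023] ext [0.068 0.07 ]
yellow [264.  40.] 390 med [0.494 0.278 0.043] ztop 0.045 topmid [0.493 0.278 0.043] ext [0.017 0.017]
green [322. 124.] 3661 med [0.553 0.227 0.012] ztop 0.014 topmid [0.554 0.225 0.012] ext [0.066 0.065]
green [268. 126.] 280 med [0.51  0.215 0.043] ztop 0.045 topmid [0.509 0.215 0.042] ext [0.015 0.016]
blue [323. 214.] 4689 med [0.566 0.182 0.14 ] ztop 0.208 topmid [0.566 0.188 0.226] ext [0.029 0.026]
blue [271. 202.] 258 med [0.526 0.153 0.043] ztop 0.045 topmid [0.525 0.151 0.042] ext [0.016 0.017]
blue [323. 306.] 2735 med [0.571 0.161 0.208] ztop 0.209 topmid [0.57  0.161 0.207] ext [0.04  0.021]
```

View pics/w2.png

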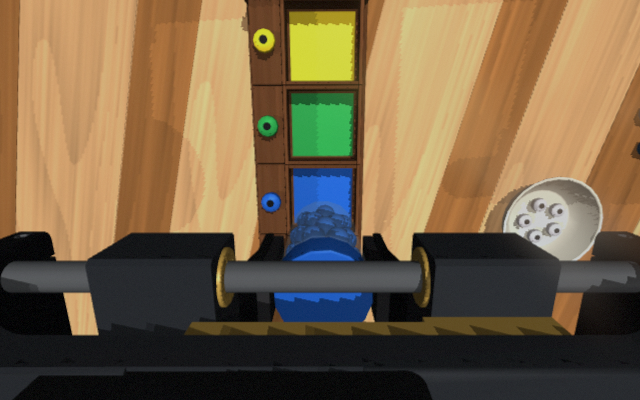

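The wrist view shows the blue jar held upright at (322,270) over the blue compartment, and the linings are aligned with the image. The measured green (0.553, 0.227) and yellow (0.538, 0.291) places match my estimates. I lower the jar.

```bash
python3 -m inch '[0.03,-0.002,0.001,0.02,0, 0.03,0,0,0.025,0, 0.03,0,0,0.025,0, 0.03,0,0,0.02,0, 0.03,0,0,0.012,0, 0.03,0,0,0.006,0, 0.03,0,0,0.003,0, 0.03,0,0,0.001,0, 0.03,0,0,0,0, 0.03,0,0,0,0]'
python3 go.py 0.570 0.1645 0.235
```

```text
time_s: 7.35
eef_pos: [0.5707, 0.1636, 0.2387]
tool_rot: [0.001, 0.617, 0.787, 0.001]
ft_force: [0.0, -0.0, -1.4]
gripper_width: 0.464
t 7.35 pos [0.5707 0.1636 0.2387] yaw 1.8129 tilt -1.0 w 0.0403 F [ 0.  -0.  -1.4] shift [ 0.0011 -0.0005  0.0037]
```

```bash
python3 -m inch '[0.03,0.001,0,0.002,0, 0.03,0,0,0.001,0, 0.03,0,0,0.001,0, 0.03,0,0,0.001,0, 0.03,0,0,0,0, 0.045,0,0,0,0, 0.055,0,0,0,0, 0.055,0,0,0,0, 0.055,0,0,0,0, 0.055,0,0,0,0]'
python3 -m inch '[0.055,0,0,-0.01,0, 0.055,0,0,-0.015,0, 0.055,0,0,-0.02,0, 0.055,0,0,-0.025,0, 0.06,0,0,-0.025,0, 0.07,0,0,-0.02,0, 0.07,-0.02,-0.005,0,0, 0.07,-0.035,-0.01,0,0, 0.07,-0.04,-0.01,0,0, 0.07,-0.04,-0.01,0,0]'
python3 go.py 0.548 -0.207 0.35
python3 - <<'E'
from m import *
c=cam('scene'); save(c,'s2'); comps(c,40)
E
```

```text
time_s: 8.35
eef_pos: [0.5701, 0.1644, 0.2326]
tool_rot: [-0.0, 0.617, 0.787, -0.0]
ft_force: [-0.9, 0.6, -0.0]
gripper_width: 0.627
time_s: 9.35
eef_pos: [0.5684, 0.0239, 0.3498]
tool_rot: [0.001, 0.616, 0.788, 0.001]
ft_force: [1.1, -0.0, 0.1]
gripper_width: 0.799
t 9.35 pos [0.5684 0.0239 0.3498] yaw 1.814 tilt -1.0 w 0.0696 F [ 1.1 -0.   0.1] shift [-2.192e-01 -7.540e-02 -2.000e-04]
red [311. 120.] 136 med [ 0.548 -0.266  0.086] ztop 0.088 topmid [ 0.544 -0.274  0.086] ext [0.038 0.038]
red [237. 190.] 312 med [ 0.791 -0.155  0.009] ztop 0.012 topmid [ 0.796 -0.173  0.01 ] ext [0.085 0.064]
red [375. 223.] 279 med [0.577 0.089 0.011] ztop 0.035 topmid [0.595 0.116 0.036] ext [0.044 0.034]
red [279. 364.] 97 med [0.873 0.289 0.01 ] ztop 0.013 topmid [0.872 0.287 0.01 ] ext [0.015 0.018]
yellow [322. 131.] 159 med [ 0.552 -0.2    0.086] ztop 0.088 topmid [ 0.547 -0.207  0.086] ext [0.038 0.042]
yellow [279. 137.] 80 med [ 0.64  -0.27   0.057] ztop 0.058 topmid [ 0.639 -0.275  0.056] ext [0.027 0.029]
yellow [291. 146.] 93 med [ 0.631 -0.212  0.057] ztop 0.059 topmid [ 0.63  -0.217  0.056] ext [0.027 0.032]
yellow [475. 260.] 78 med [0.496 0.282 0.041] ztop 0.044 topmid [0.493 0.281 0.042] ext [0.014 0.016]
yellow [458. 279.] 509 med [0.529 0.285 0.011] ztop 0.035 topmid [0.565 0.303 0.035] ext [0.011 0.044]
green [302. 111.] 96 med [ 0.548 -0.329  0.086] ztop 0.088 topmid [ 0.545 -0.333  0.086] ext [0.033 0.033]
green [428. 259.] 300 med [0.545 0.22  0.011] ztop 0.013 topmid [0.544 0.219 0.011] ext [0.042 0.048]
blue [404. 217.] 381 med [0.574 0.169 0.09 ] ztop 0.092 topmid [0.572 0.165 0.09 ] ext [0.038 0.039]
```

View pics/s2.png

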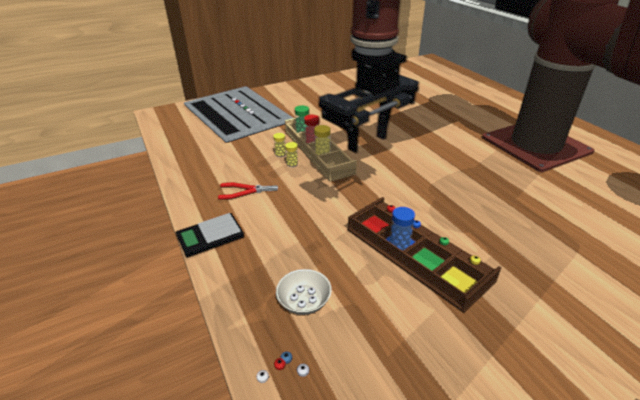

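The blue jar stands in its compartment at pixel (403,228). Its lid centre is (0.572, 0.165) and top 0.092 as expected. Next is yellow.

```bash
python3 -m inch '[0.07,-0.04,-0.01,0,0, 0.07,-0.04,-0.012,0,0, 0.07,-0.04,-0.014,0,0, 0.07,-0.035,-0.014,0,0, 0.07,-0.025,-0.01,0,0, 0.07,-0.015,-0.008,0,0, 0.07,-0.01,-0.004,0,0, 0.07,0,0,0,0, 0.07,0,0,0,0, 0.07,0,0,0,0]'
python3 go.py 0.548 -0.207 0.229
```

```text
time_s: 10.4
eef_pos: [0.5479, -0.1901, 0.3478]
tool_rot: [-0.0, 0.616, 0.788, 0.0]
ft_force: [-0.4, 1.1, 0.5]
gripper_width: 0.804
t 10.4 pos [ 0.5479 -0.1901  0.3478] yaw 1.8142 tilt -1.0 w 0.07 F [-0.4  1.1  0.5] shift [-0.0165 -0.004   0.1188]
```

```bash
python3 -m inch '[0.07,-0.0165,-0.004,0.01,0, 0.07,0,0,0.025,0, 0.07,0,0,0.025,0, 0.07,0,0,0.025,0, 0.07,0,0,0.02,0, 0.07,0,0,0.012,0, 0.07,0,0,0.002,0, 0.03,0,0,0,0, 0.03,0,0,0,0, 0.03,0,0,0,0]'
python3 -m inch '[0.03,0,0,0,0, 0.03,0,0,0,0, 0.03,0,0,0,0, 0.03,0,0,-0.01,0, 0.03,0,0,-0.02,0, 0.03,0,0,-0.025,0, 0.03,0,0,-0.025,0, 0.03,0,0,-0.025,0, 0.03,0,0,-0.015,0, 0.03,0,0,0,0]'
python3 go.py 0.538 0.291 0.35
```

```text
time_s: 11.4
eef_pos: [0.5483, -0.2086, 0.2301]
tool_rot: [0.001, 0.617, 0.787, 0.0]
ft_force: [-0.1, 0.6, -0.2]
gripper_width: 0.616
time_s: 12.4
eef_pos: [0.5485, -0.2086, 0.3517]
tool_rot: [0.002, 0.617, 0.787, 0.0]
ft_force: [0.1, 0.3, -1.6]
gripper_width: 0.462
t 12.4 pos [ 0.5485 -0.2086  0.3517] yaw 1.8128 tilt -0.99999 w 0.0402 F [ 0.1  0.3 -1.6] shift [0.4876 0.1096 0.0005]
```

```bash
python3 -m inch '[0.03,0.025,0.006,0,0, 0.03,0.04,0.01,0,0, 0.03,0.04,0.01,0,0, 0.03,0.04,0.01,0,0, 0.03,0.04,0.01,0,0, 0.03,0.04,0.01,0,0, 0.03,0.04,0.01,0,0, 0.03,0.04,0.01,0,0, 0.03,0.04,0.01,0,0, 0.03,0.04,0.01,0,0]'
python3 -m inch '[0.03,0.04,0.01,0,0, 0.03,0.035,0.004,0,0, 0.03,0.02,0,0,0, 0.03,0.008,0,0,0, 0.03,0,0,0,0, 0.03,0,0,0.02,0, 0.03,0,0,0.02,0, 0.03,0,0,0.01,0, 0.03,0,0,0,0, 0.03,0,0,0,0]'
python3 go.py 0.538 0.291 0.238
```

```text
time_s: 13.4
eef_pos: [0.5479, 0.1901, 0.3469]
tool_rot: [-0.001, 0.617, 0.787, -0.001]
ft_force: [0.7, -0.9, -1.5]
gripper_width: 0.466
time_s: 14.4
eef_pos: [0.538, 0.2912, 0.299]
tool_rot: [0.0, 0.617, 0.787, -0.0]
ft_force: [0.4, -0.6, -1.9]
gripper_width: 0.461
t 14.4 pos [0.538  0.2912 0.299 ] yaw 1.8118 tilt -1.0 w 0.0401 F [ 0.4 -0.6 -1.9] shift [-0.0002 -0.0001  0.061 ]
```

```bash
python3 -m inch '[0.03,0,0,0.02,0, 0.03,0,0,0.018,0, 0.03,0,0,0.012,0, 0.03,0,0,0.006,0, 0.03,0,0,0.003,0, 0.03,0,0,0.002,0, 0.03,0,0,0,0, 0.03,0,0,0,0, 0.03,0,0,0,0, 0.03,0,0,0,0]'
python3 go.py 0.538 0.291 0.2335
```

```text
time_s: 15.4
eef_pos: [0.5377, 0.2919, 0.2382]
tool_rot: [0.0, 0.617, 0.787, 0.0]
ft_force: [-0.3, -0.3, -1.6]
gripper_width: 0.47
t 15.4 pos [0.5377 0.2919 0.2382] yaw 1.8128 tilt -1.0 w 0.0409 F [-0.3 -0.3 -1.6] shift [-0.0009  0.      0.0047]
```

```bash
python3 -m inch '[0.03,0,0,0.002,0, 0.03,0,0,0.001,0, 0.03,0,0,0.001,0, 0.03,0,0,0.001,0, 0.03,0,0,0,0, 0.045,0,0,0,0, 0.055,0,0,0,0, 0.055,0,0,0,0, 0.055,0,0,0,0, 0.055,0,0,0,0]'
python3 -m inch '[0.055,0,0,-0.01,0, 0.055,0,0,-0.015,0, 0.055,0,0,-0.02,0, 0.055,0,0,-0.025,0, 0.06,0,0,-0.025,0, 0.07,0,0,-0.02,0, 0.07,-0.02,-0.005,0,0, 0.07,-0.035,-0.009,0,0, 0.07,-0.04,-0.009,0,0, 0.07,-0.04,-0.009,0,0]'
python3 -m inch '[0.07,-0.04,-0.009,0,0, 0.07,-0.04,-0.009,0,0, 0.07,-0.04,-0.009,0,0, 0.07,-0.04,-0.009,0,0, 0.07,-0.04,-0.009,0,0, 0.07,-0.04,-0.009,0,0, 0.07,-0.04,-0.009,0,0, 0.07,-0.04,-0.009,0,0, 0.07,-0.04,-0.009,0,0, 0.07,-0.02,-0.007,0,0]'
python3 go.py 0.545 -0.273 0.35
python3 - <<'E'
from m import *
comps(cam('scene'),100)
comps(cam('wrist'),300)
E
```

```text
time_s: 16.4
eef_pos: [0.5376, 0.2918, 0.2326]
tool_rot: [-0.0, 0.617, 0.787, -0.0]
ft_force: [0.0, -0.8, 0.1]
gripper_width: 0.632
time_s: 17.4
eef_pos: [0.5388, 0.1521, 0.3497]
tool_rot: [0.001, 0.616, 0.788, 0.001]
ft_force: [0.6, -0.6, 1.0]
gripper_width: 0.805
time_s: 18.4
eef_pos: [0.5444, -0.2402, 0.3498]
tool_rot: [0.002, 0.617, 0.787, -0.0]
ft_force: [0.6, 0.1, 0.2]
gripper_width: 0.806
t 18.4 pos [ 0.5444 -0.2402  0.3498] yaw 1.8106 tilt -0.99999 w 0.0701 F [0.6 0.1 0.2] shift [-0.032  -0.0072 -0.0001]
red [312. 120.] 150 med [ 0.546 -0.265  0.085] ztop 0.087 topmid [ 0.544 -0.273  0.085] ext [0.039 0.039]
red [237. 190.] 311 med [ 0.792 -0.155  0.009] ztop 0.012 topmid [ 0.796 -0.173  0.009] ext [0.085 0.064]
red [375. 223.] 274 med [0.578 0.089 0.011] ztop 0.035 topmid [0.595 0.116 0.035] ext [0.044 0.037]
red [279. 364.] 100 med [0.873 0.289 0.01 ] ztop 0.013 topmid [0.872 0.287 0.01 ] ext [0.015 0.017]
yellow [466. 254.] 512 med [0.542 0.295 0.09 ] ztop 0.092 topmid [0.539 0.293 0.09 ] ext [0.04 0.04]
green [428. 259.] 300 med [0.545 0.22  0.011] ztop 0.013 topmid [0.545 0.219 0.011] ext [0.041 0.049]
blue [404. 217.] 385 med [0.574 0.168 0.09 ] ztop 0.092 topmid [0.572 0.165 0.09 ] ext [0.038 0.039]
red [590. 171.] 1820 med [ 0.789 -0.157  0.011] ztop 0.013 topmid [ 0.794 -0.176  0.01 ] ext [0.09  0.065]
red [313. 238.] 2131 med [ 0.543 -0.266  0.088] ztop 0.089 topmid [ 0.545 -0.248  0.167] ext [0.04  0.077]
yellow [424. 193.] 1369 med [ 0.626 -0.216  0.058] ztop 0.059 topmid [ 0.63  -0.218  0.057] ext [0.03 0.03]
green [295. 312.] 888 med [ 0.543 -0.331  0.088] ztop 0.089 topmid [ 0.544 -0.332  0.087] ext [0.038 0.023]
```

Yellow is seated with its lid at (0.539, 0.293) and top 0.092. Now red.

```bash
python3 -m inch '[0.07,-0.02,-0.004,0,0, 0.07,-0.011,-0.004,0.01,0, 0.07,0,0,0.02,0, 0.07,0,0,0.025,0, 0.07,0,0,0.025,0, 0.07,0,0,0.02,0, 0.07,0,0,0.012,0, 0.07,0,0,0.004,0, 0.07,0,0,0.002,0, 0.07,0,0,0.001,0]'
python3 go.py 0.544 -0.273 0.229
```

```text
time_s: 19.5
eef_pos: [0.5446, -0.2691, 0.2296]
tool_rot: [0.001, 0.616, 0.787, 0.0]
ft_force: [-0.1, -0.0, 0.1]
gripper_width: 0.807
t 19.5 pos [ 0.5446 -0.2691  0.2296] yaw 1.813 tilt -1.0 w 0.0702 F [-0.1 -0.   0.1] shift [-0.0036 -0.0015  0.0006]
```

```bash
python3 -m inch '[0.07,-0.003,-0.001,0,0, 0.03,0,0,0,0, 0.03,0,0,0,0, 0.03,0,0,0,0, 0.03,0,0,0,0, 0.03,0,0,0,0, 0.03,0,0,0,0, 0.03,0,0,-0.01,0, 0.03,0,0,-0.02,0, 0.03,0,0,-0.025,0]'
python3 -m inch '[0.03,0,0,-0.025,0, 0.03,0,0,-0.025,0, 0.03,0.015,0.005,-0.015,0, 0.03,0.035,0.015,0,0, 0.03,0.04,0.018,0,0, 0.03,0.04,0.018,0,0, 0.03,0.04,0.018,0,0, 0.03,0.04,0.018,0,0, 0.03,0.04,0.018,0,0, 0.03,0.03,0.015,0,0]'
python3 go.py 0.586 0.100 0.35
```

```text
time_s: 20.5
eef_pos: [0.5434, -0.2717, 0.2835]
tool_rot: [-0.001, 0.617, 0.787, -0.0]
ft_force: [0.8, -0.2, -1.0]
gripper_width: 0.464
time_s: 21.5
eef_pos: [0.5975, 0.0334, 0.3486]
tool_rot: [-0.001, 0.616, 0.788, 0.0]
ft_force: [-0.1, 0.0, -1.3]
gripper_width: 0.465
t 21.5 pos [0.5975 0.0334 0.3486] yaw 1.8144 tilt -1.0 w 0.0405 F [-0.1  0.  -1.3] shift [ 0.0674  0.0049 -0.0013]
```

```bash
python3 -m inch '[0.03,0.025,0.002,0,0, 0.03,0.02,0.002,0,0, 0.03,0.012,0.001,0,0, 0.03,0.007,0,0,0, 0.03,0,0,0,0, 0.03,0,0,0.02,0, 0.03,0,0,0.02,0, 0.03,0,0,0.01,0, 0.03,0,0,0,0, 0.03,0,0,0,0]'
python3 go.py 0.586 0.100 0.238
```

```text
time_s: 22.5
eef_pos: [0.588, 0.0925, 0.2992]
tool_rot: [0.0, 0.617, 0.787, 0.0]
ft_force: [-0.5, 0.6, -1.1]
gripper_width: 0.463
t 22.5 pos [0.588  0.0925 0.2992] yaw 1.812 tilt -1.0 w 0.0403 F [-0.5  0.6 -1.1] shift [ 0.0077 -0.0001  0.0612]
```

```bash
python3 -m inch '[0.03,0.005,0,0,0, 0.03,0.003,0,0.02,0, 0.03,0,0,0.018,0, 0.03,0,0,0.012,0, 0.03,0,0,0.006,0, 0.03,0,0,0.003,0, 0.03,0,0,0.002,0, 0.03,0,0,0,0, 0.03,0,0,0,0, 0.03,0,0,0,0]'
python3 go.py 0.586 0.100 0.2335
```

```text
time_s: 23.5
eef_pos: [0.586, 0.1008, 0.2383]
tool_rot: [0.0, 0.617, 0.787, 0.0]
ft_force: [0.4, -0.2, -1.6]
gripper_width: 0.465
t 23.5 pos [0.586  0.1008 0.2383] yaw 1.8127 tilt -1.0 w 0.0405 F [ 0.4 -0.2 -1.6] shift [-0.0008 -0.0002  0.0048]
```

```bash
python3 -m inch '[0.03,0,0,0.002,0, 0.03,0,0,0.001,0, 0.03,0,0,0.001,0, 0.03,0,0,0.001,0, 0.03,0,0,0,0, 0.045,0,0,0,0, 0.055,0,0,0,0, 0.055,0,0,0,0, 0.055,0,0,0,0, 0.055,0,0,0,0]'
python3 -m inch '[0.055,0,0,-0.01,0, 0.055,0,0,-0.015,0, 0.055,0,0,-0.02,0, 0.055,0,0,-0.025,0, 0.06,0,0,-0.025,0, 0.07,0,0,-0.02,0, 0.07,-0.02,-0.008,0,0, 0.07,-0.035,-0.013,0,0, 0.07,-0.04,-0.015,0,0, 0.07,-0.04,-0.015,0,0]'
python3 -m inch '[0.07,-0.04,-0.015,0,0, 0.07,-0.04,-0.015,0,0, 0.07,-0.04,-0.015,0,0, 0.07,-0.04,-0.015,0,0, 0.07,-0.04,-0.015,0,0, 0.07,-0.035,-0.01,0,0, 0.07,-0.02,-0.006,0,0, 0.07,-0.01,0,0,0, 0.07,0,0,0,0, 0.07,0,0,0,0]'
python3 go.py 0.544 -0.3335 0.229
python3 - <<'E'
from m import *
comps(cam('scene'),130)
comps(cam('wrist'),800)
E
```

```text
time_s: 24.5
eef_pos: [0.5858, 0.1008, 0.2328]
tool_rot: [0.0, 0.617, 0.787, 0.0]
ft_force: [0.8, -0.2, 0.5]
gripper_width: 0.63
time_s: 25.5
eef_pos: [0.5685, -0.0435, 0.3498]
tool_rot: [0.001, 0.616, 0.788, 0.001]
ft_force: [1.4, -0.2, -0.1]
gripper_width: 0.804
time_s: 26.5
eef_pos: [0.5442, -0.3202, 0.3478]
tool_rot: [-0.0, 0.616, 0.788, 0.0]
ft_force: [-0.2, 1.0, -0.3]
gripper_width: 0.806
t 26.5 pos [ 0.5442 -0.3202  0.3478] yaw 1.8138 tilt -1.0 w 0.0702 F [-0.2  1.  -0.3] shift [-0.0129 -0.0034  0.1187]
red [237. 190.] 312 med [ 0.791 -0.156  0.009] ztop 0.012 topmid [ 0.795 -0.172  0.01 ] ext [0.086 0.063]
red [376. 199.] 316 med [0.591 0.104 0.09 ] ztop 0.092 topmid [0.587 0.098 0.09 ] ext [0.038 0.039]
yellow [466. 254.] 516 med [0.543 0.295 0.09 ] ztop 0.092 topmid [0.538 0.293 0.09 ] ext [0.041 0.04 ]
green [428. 259.] 302 med [0.545 0.22  0.011] ztop 0.013 topmid [0.544 0.22  0.011] ext [0.04  0.049]
blue [404. 217.] 377 med [0.574 0.169 0.09 ] ztop 0.092 topmid [0.572 0.165 0.09 ] ext [0.039 0.038]
red [614.  96.] 1808 med [ 0.778 -0.169  0.011] ztop 0.013 topmid [ 0.784 -0.177  0.011] ext [0.074 0.066]
yellow [459. 105.] 1348 med [ 0.629 -0.219  0.058] ztop 0.06 topmid [ 0.63  -0.218  0.057] ext [0.03  0.029]
yellow [440. 178.] 1439 med [ 0.634 -0.277  0.058] ztop 0.06 topmid [ 0.638 -0.277  0.057] ext [0.03  0.029]
green [315. 235.] 2217 med [ 0.544 -0.338  0.088] ztop 0.089 topmid [ 0.544 -0.324  0.166] ext [0.039 0.072]
```

Red is seated with its lid at (0.587, 0.098) and top 0.092. Last is green.

```bash
python3 -m inch '[0.07,-0.014,-0.0035,0.01,0, 0.07,0,0,0.025,0, 0.07,0,0,0.025,0, 0.07,0,0,0.025,0, 0.07,0,0,0.02,0, 0.07,0,0,0.012,0, 0.07,0,0,0.002,0, 0.07,0,0,0,0, 0.03,0,0,0,0, 0.03,0,0,0,0]'
python3 -m inch '[0.03,0,0,0,0, 0.03,0,0,0,0, 0.03,0,0,0,0, 0.03,0,0,0,0, 0.03,0,0,-0.01,0, 0.03,0,0,-0.02,0, 0.03,0,0,-0.025,0, 0.03,0,0,-0.025,0, 0.03,0,0,-0.025,0, 0.03,0,0,-0.015,0]'
python3 go.py 0.5535 0.2275 0.35
```

```text
time_s: 27.6
eef_pos: [0.5443, -0.3364, 0.2302]
tool_rot: [0.001, 0.617, 0.787, -0.0]
ft_force: [-0.0, -0.1, 0.7]
gripper_width: 0.699
time_s: 28.6
eef_pos: [0.5441, -0.3361, 0.3516]
tool_rot: [0.002, 0.617, 0.787, 0.0]
ft_force: [0.1, -0.2, -1.3]
gripper_width: 0.464
t 28.6 pos [ 0.5441 -0.3361  0.3516] yaw 1.8129 tilt -1.0 w 0.0404 F [ 0.1 -0.2 -1.3] shift [0.545  0.1443 0.0006]
```

```bash
python3 -m inch '[0.03,0.025,0.006,0,0, 0.03,0.04,0.011,0,0, 0.03,0.04,0.011,0,0, 0.03,0.04,0.011,0,0, 0.03,0.04,0.011,0,0, 0.03,0.04,0.011,0,0, 0.03,0.04,0.011,0,0, 0.03,0.04,0.011,0,0, 0.03,0.04,0.011,0,0, 0.03,0.04,0.011,0,0]'
python3 -m inch '[0.03,0.04,0.011,0,0, 0.03,0.04,0.011,0,0, 0.03,0.035,0.01,0,0, 0.03,0.025,0.005,0,0, 0.03,0.015,0.003,0,0, 0.03,0.005,0,0,0, 0.03,0,0,0,0, 0.03,0,0,0,0, 0.03,0,0,0,0, 0.03,0,0,0,0]'
python3 go.py 0.5535 0.2285 0.238
python3 - <<'E'
from m import *
c=cam('wrist'); save(c,'w3')
E
```

```text
time_s: 29.6
eef_pos: [0.553, 0.0647, 0.3486]
tool_rot: [-0.0, 0.617, 0.787, -0.0]
ft_force: [1.1, -0.5, -1.8]
gripper_width: 0.464
time_s: 30.6
eef_pos: [0.5541, 0.2269, 0.3488]
tool_rot: [0.0, 0.617, 0.787, -0.0]
ft_force: [0.8, -1.0, -1.6]
gripper_width: 0.462
t 30.6 pos [0.5541 0.2269 0.3488] yaw 1.8114 tilt -1.0 w 0.0402 F [ 0.8 -1.  -1.6] shift [ 0.0018 -0.0002  0.1108]
```

View pics/w3.png

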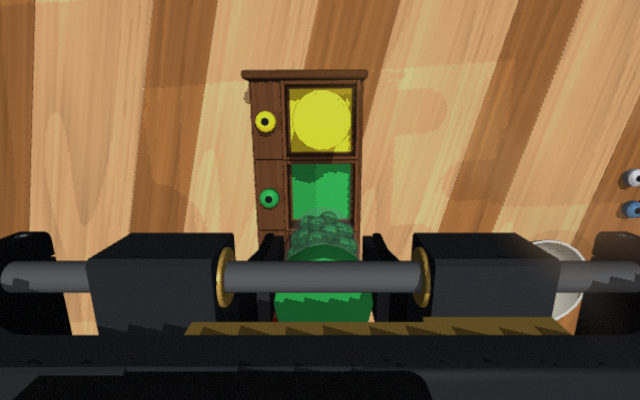

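The wrist view shows the green jar at (322,280), held over the green compartment. The yellow jar is centred in its own at (321,120). I lower green.

```bash
python3 -m inch '[0.03,0.001,0,0.015,0, 0.03,0,0,0.025,0, 0.03,0,0,0.025,0, 0.03,0,0,0.02,0, 0.03,0,0,0.012,0, 0.03,0,0,0.006,0, 0.03,0,0,0.004,0, 0.03,0,0,0.002,0, 0.03,0,0,0.001,0, 0.03,0,0,0,0]'
python3 go.py 0.5535 0.2285 0.2335
```

```text
time_s: 31.65
eef_pos: [0.554, 0.2289, 0.2395]
tool_rot: [0.0, 0.617, 0.787, 0.001]
ft_force: [-0.0, -0.5, -2.0]
gripper_width: 0.462
t 31.65 pos [0.554  0.2289 0.2395] yaw 1.8128 tilt -1.0 w 0.0402 F [-0.  -0.5 -2. ] shift [-0.0003 -0.0006  0.006 ]
```

```bash
python3 -m inch '[0.03,0,0,0.002,0, 0.03,0,0,0.002,0, 0.03,0,0,0.001,0, 0.03,0,0,0.001,0, 0.03,0,0,0,0, 0.045,0,0,0,0, 0.055,0,0,0,0, 0.055,0,0,0,0, 0.055,0,0,0,0, 0.055,0,0,0,0]'
python3 -m inch '[0.055,0,0,-0.01,0, 0.055,0,0,-0.015,0, 0.055,0,0,-0.02,0, 0.055,0,0,-0.025,0, 0.06,0,0,-0.025,0, 0.07,0,0,-0.02,0, 0.07,-0.02,-0.02,0,0, 0.07,-0.03,-0.02,0,0, 0.07,-0.04,-0.02,0,0, 0.07,-0.04,-0.02,0,0]'
python3 -m inch '[0.07,-0.04,-0.02,0,0, 0.07,-0.04,-0.01,0,0, 0.07,-0.03,0,0,0, 0.07,-0.02,0,0,0, 0.07,0,0,0,0, 0.07,0,0,0,0, 0.07,0,0,0,0, 0.07,0,0,0,0, 0.07,0,0,0,0, 0.07,0,0,0,0]'
python3 - <<'E'
from m import *
c=cam('scene'); save(c,'s3'); comps(c,130)
comps(cam('side'),130)
E
```

```text
time_s: 32.65
eef_pos: [0.5537, 0.2289, 0.2327]
tool_rot: [0.0, 0.617, 0.787, 0.0]
ft_force: [-0.5, 0.4, -0.6]
gripper_width: 0.627
time_s: 33.65
eef_pos: [0.5066, 0.0825, 0.3496]
tool_rot: [0.001, 0.616, 0.788, 0.001]
ft_force: [0.8, -0.7, 1.0]
gripper_width: 0.806
time_s: 34.65
eef_pos: [0.5091, -0.0493, 0.3477]
tool_rot: [-0.0, 0.616, 0.788, -0.0]
ft_force: [-0.8, -0.8, -0.2]
gripper_width: 0.804
red [237. 190.] 314 med [ 0.79  -0.155  0.009] ztop 0.012 topmid [ 0.796 -0.174  0.009] ext [0.085 0.065]
red [376. 200.] 319 med [0.591 0.105 0.09 ] ztop 0.092 topmid [0.588 0.099 0.09 ] ext [0.038 0.04 ]
yellow [466. 254.] 514 med [0.542 0.295 0.09 ] ztop 0.092 topmid [0.538 0.292 0.09 ] ext [0.039 0.039]
green [432. 234.] 386 med [0.559 0.229 0.09 ] ztop 0.092 topmid [0.557 0.227 0.09 ] ext [0.037 0.038]
blue [404. 217.] 375 med [0.574 0.169 0.09 ] ztop 0.092 topmid [0.572 0.166 0.09 ] ext [0.037 0.038]
red [259. 176.] 166 med [ 0.79  -0.152  0.008] ztop 0.011 topmid [ 0.796 -0.174  0.009] ext [0.079 0.067]
red [331. 212.] 237 med [0.585 0.107 0.089] ztop 0.091 topmid [0.586 0.1   0.089] ext [0.037 0.04 ]
yellow [357. 278.] 441 med [0.537 0.298 0.09 ] ztop 0.092 topmid [0.537 0.292 0.09 ] ext [0.037 0.042]
green [346. 252.] 305 med [0.555 0.233 0.09 ] ztop 0.092 topmid [0.554 0.226 0.089] ext [0.036 0.042]
blue [338. 232.] 267 med [0.57  0.172 0.09 ] ztop 0.092 topmid [0.569 0.165 0.089] ext [0.035 0.041]
```

View pics/s3.png

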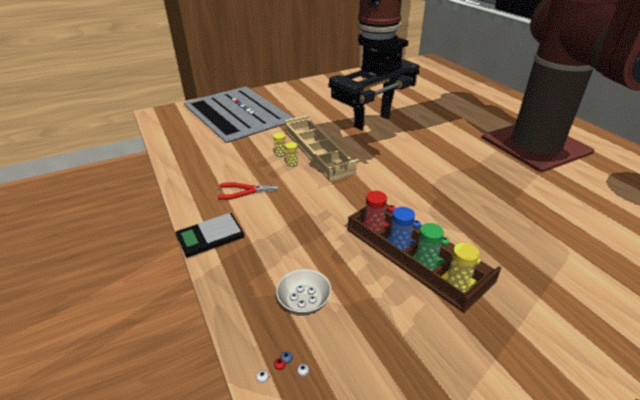

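The picture shows all four jars standing in the stringing rack: red (376,212), blue (403,228), green (431,246) and yellow (464,266). Each is behind its own bead. The dish and pliers haven't moved and the arm is clear, so I hand in.

```bash
python3 -c "
from cell import bot
print(bot.sign_off())"
```

```text
the job is handed in; nothing more can be done
None
```

All four jars now stand in the stringing rack, each in the compartment behind the bead of its colour, and I handed the job in at about 35 s of the 109 s. I moved them in the order blue, yellow, red, green.

- **Jars:** in the last scene and side views all four lid tops were at z 0.091–0.092, where a seated jar's should be. The lid centres were within about 4 mm of the compartment centres, against the 16 mm allowed.
- **Yellow jar:** I took the one in the storage rack, 80 mm tall. The two smaller yellow jars, about 58 mm, stayed where they were.
- **Dish and pliers:** the pliers measured the same position at the start and the end. I checked the dish only by eye; it sits at the same place in the picture.
- **Arm:** it stood clear of everything, with the gripper open.

No check failed. The two cameras disagreed by 1–3 mm on the lid positions, which is about the calibration error. The sign-off gave no verdict.

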